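# Sort the cheese counter's delivery

### The arm

A 6-joint arm with a two-finger parallel gripper is mounted at the origin on the work surface. World frame = base frame: x ahead of the robot, y to its left, z up, the work surface at z = 0. Lengths are in m, angles in rad, forces in N, time in s.
With the tool pointing down it reaches from about 0.25 to 0.775 m from the base axis. Payload 4 kg.
Tool frame: the origin (TCP) lies at the very end of the fingers, on their centre line; the grasp point (between the pads) lies 19 mm behind it (r.pinch_z is the distance from the TCP to the grasp point, in m); z points along the fingers, y is the line along which they close (so a half turn about z gives the same grasp; the last joint's range is limited). The gripper opens to 94 mm and grips with 3 to 60 N. Pads are 16 mm wide; open, the fingers measure 119 mm over their backs; the gripper's body (75 mm by 177 mm) begins 78 mm behind the grasp point.
Start: joints at [1.212, 0.087, 1.371, -0, 1.684, -0.103], TCP at [0.139, 0.532, 0.206] pointing down, gripper open.
Joint ranges: [-3.1, 3.1], [-0.76, 2.03], [0.27, 2.55], [-1.08, 4.22], [0.17, 2.65], [-2.57, 2.57]. Speed limits (rad/s): [2.79, 2.79, 3.14, 3.14, 3.14, 3.14].

### API

Orientations are given as a unit quaternion [w, x, y, z].
In Python, from bench import readout, read_camera, job, r gives the robot as it stands. The module is installed in compiled form; this text tells all that it offers.
- The arm moves only by the shell command python3 -m handwheel 'ROWS'. ROWS is JSON, a list of rows, each an object with "dp": the shift along the tool's x, y, z in m, a list of three; "turn": the turn, a rotation vector about the tool's x, y, z in rad, a list of three; "gripper": the closure, from 0 (fully open) to 1 (shut). A call has 1 to 10 rows; each row is the pose to reach, as a shift and turn from the pose commanded when the call began, along the tool's axes at that moment; what a row does not reach only later rows make up. A row lasts 1/8 s, in which the tool goes at most 62.5 mm and 10.7 degrees, less where a joint would pass 70% of its speed; a pose out of reach is approached as far as the arm can. A call with a gripper value outside its range is refused whole. The fingers move at their own pace and stop on an object; the grip force is fixed at half the most. Time passes only in rows, so rows that repeat a pose let the fingers close. It gives the time, the measured TCP pose, the force, the opening and the grip force at its end, in the units of the state.
- readout.state(): the state, without advancing time (a new reading comes with each control period).
- read_camera(name): name is "scene" or "side" or "wrist"; returns a dict with "pixels" (384x512x3 uint8, red, green, blue), "mtx" (3x3 intrinsics, pixels), "world_from_camera" (4x4, takes a point from camera to world coordinates). Camera axes: x right, y up, looking along -z (the intrinsics and any distortion apply to the point x, -y, -z); pixel columns grow to the right and rows downward; lengths in m; the calibration is good to about 2 mm. A picture is of the moment at which its call begins. There is no depth.
- job.job_done(): hands the job in; it is judged then, once.
The state is a dict: "clock": time; "joint_pos": joint angles; "dq": joint speeds; "joint_efforts": joint torques, N m; "position": TCP position; "ee_rot": TCP orientation; "force": force on the tool from outside, world axes, zero at the start; "moment": the same for the moment, N m; "gripper_width": finger opening in m; "gripper_force": force on a finger pad.
Only numpy, scipy, OpenCV 4.12 (cv2) and the standard library are available. Lean on these libraries where they do the work, as an engineer would, in place of code of your own. Each camera call takes 0.05 s, during which the arm holds its last target. There are 200 camera calls.

### The job

Sort the goods on the cheese counter to where each kind belongs: the two jars upright in the divided crate, one in each bay; the two round cheeses flat in the round pockets of the board, the larger in the larger pocket and the smaller in the smaller; and the brick cheese flat in the steel pan, lying lengthwise. The brick is half under the riser's overhanging top, so slide it forward before you lift it. Set everything down rather than dropping it, do not knock a jar over, and leave the bottle where it stands.

Things in the scene. Friction and masses are not known exactly. Their poses are not given: they have to be found in the camera images.
- jar_a: loose: upright preserve jar, amber glass with a pale paper band and a flat steel lid; 46 mm diameter (lid 45 mm), 70 mm tall, about 0.15 kg; origin at the centre of its underside, z up. It starts standing on the table. The two jars are alike and interchangeable.
- jar_b: loose: upright preserve jar, amber glass with a pale paper band and a flat steel lid; 46 mm diameter (lid 45 mm), 70 mm tall, about 0.15 kg; origin at the centre of its underside, z up. It starts standing on the table. The two jars are alike and interchangeable.
- wheel_big: loose: the larger round cheese, a brown-rinded disc of 64 mm diameter and 36 mm height with bevelled edges (6 mm), about 0.13 kg, lying flat on the table; origin at the centre of its underside, z up.
- wheel_small: loose: the smaller round cheese, a brown-rinded disc of 44 mm diameter and 32 mm height with bevelled edges (6 mm), about 0.06 kg, lying flat on the table; origin at the centre of its underside, z up.
- brick: loose: pale brick-shaped cheese, 90 mm long (its x), 46 mm wide (its y), 38 mm high, about 0.18 kg; origin at the centre of its underside, z up. It lies flat on the table, its rear part (+x) under the riser's top; its front 36 to 48 mm stick out in front of the riser, roughly square to it.
- riser: fixed: low dark wooden display riser, a bridge open at the front; 90 mm deep (its x), 160 wide (its y), 58 high. Top board 12 mm thick, its underside 46 mm above the table; side walls 12 mm, back wall 10 mm thick; no floor, the brick rests on the table. Origin at the centre of its footprint on the table; front edge at x = -45 mm, the way out is towards its -x.
- crate: fixed: shallow slatted plywood crate with one cross divider making two bays side by side along its y. Footprint 110 (its x) x 170 mm (its y); origin at the centre of its underside, on the table. Floor top 6 mm above the table; walls and divider 6 mm thick, tops 35 mm above the table. Each bay is 98 (x) x 76 mm (y) inside, centred at x = 0, y = +41 and -41 mm.
- board: fixed: light wooden board with two round pockets, each a dark floor in a raised ring. Footprint 110 (its x) x 176 mm (its y); origin at the centre of its underside, on the table. Pocket floors 10 mm, ring tops 18 mm above the table; rings 4 mm thick. Larger pocket: 84 mm inside diameter, centred at x = 0, y = +37 mm; smaller: 62 mm inside, at x = 0, y = -44 mm.
- pan: fixed: shallow open stainless steel pan, plain rectangle without divider. Footprint 110 (its x) x 170 mm (its y); origin at the centre of its underside, on the table. Walls 3 mm thick, floor top 3 mm and rim 16 mm above the table; its long side is along its y.
- bottle: loose bystander: upright green glass bottle, 56 mm diameter, 130 mm tall, at the far left of the work; origin at the centre of its underside. Must stay where it is.
Not all that is in view belongs to the job. Leave any red look-alike of the jar_b alone. What is shaped like the brick but turquoise is not meant.

How it is judged:
At the end, for the whole second after the job is handed in: Jars upright on the crate's floor, one in each bay; larger round cheese flat in the larger pocket, smaller in the smaller (within 13 mm of centre in x and y); brick flat in the pan, along its long side within 20 degrees, within 32 mm (x) and 40 mm (y) of its centre; all at rest (x of jar_a in the frame of crate between -0.03 and 0.03 m and y of jar_a in the frame of crate between -0.06 and 0.06 m and z of jar_a in the frame of crate between 0.002 and 0.011 m and angle between each of jar_a, jar_b, wheel_big, wheel_small, brick's own z axis and vertical below 0.12 rad and x of jar_b in the frame of crate between -0.03 and 0.03 m and y of jar_b in the frame of crate between -0.06 and 0.06 m and z of jar_b in the frame of crate between 0.002 and 0.011 m and x of wheel_big in the frame of board between -0.013 and 0.013 m and y of wheel_big in the frame of board between 0.024 and 0.05 m and z of wheel_big in the frame of board between 0.006 and 0.014 m and x of wheel_small in the frame of board between -0.013 and 0.013 m and y of wheel_small in the frame of board between -0.057 and -0.031 m and z of wheel_small in the frame of board between 0.006 and 0.014 m and x of brick in the frame of pan between -0.032 and 0.032 m and y of brick in the frame of pan between -0.04 and 0.04 m and z of brick in the frame of pan between -0.001 and 0.008 m and angle between the x axis of brick and the y axis of pan, either way round below 0.35 rad and linear speed of each of jar_a, jar_b, wheel_big, wheel_small, brick below 0.02 m/s and ((y of jar_a in the frame of crate above 0.02 m and y of jar_b in the frame of crate below -0.02 m) or (y of jar_a in the frame of crate below -0.02 m and y of jar_b in the frame of crate above 0.02 m))); the robot touches nothing.
It fails at once if one of the goods is let go or thrown while more than 45 mm above the table ((height (world z) of jar_a above 0.045 m and contact force between jar_a and the fingers below 0.02 N) or (height (world z) of jar_b above 0.045 m and contact force between jar_b and the fingers below 0.02 N) or (height (world z) of wheel_big above 0.045 m and contact force between wheel_big and the fingers below 0.02 N) or (height (world z) of wheel_small above 0.045 m and contact force between wheel_small and the fingers below 0.02 N) or (height (world z) of brick above 0.045 m and contact force between brick and the fingers below 0.02 N)).
It fails at once if a jar is knocked over (tilted by more than 40 degrees) (angle between any of jar_a, jar_b's own z axis and vertical above 0.7 rad).
It fails at once if the bottle is disturbed (moved by more than 20 mm) (distance of bottle from where it was at the start of the episode above 0.02 m).
It also fails if it takes over 106 s, if anything falls off the work surface, if the arm or the gripper's body presses on something with over 40 N, if the wrist force passes 120 N, or if a joint passes its speed limit or range.

## Working session

There is one attempt and no reset: what is moved stays moved. The work goes in short steps, Python scripts to look and compute and a shell command to move; the robot and the scene stay as the last step left them, time stands still between calls to the robot, and variables do not carry over. Pictures are saved under pics/ and viewed, at most 16 in all, crops included, and the job is handed in when it is done.

```bash
mkdir -p pics
python3 - <<'E'
from bench import readout, read_camera
import cv2,json
s=readout.state();print({k:s[k] for k in('clock','position','ee_rot','gripper_width')})
for n in('scene','side','wrist'):
    c=read_camera(n);cv2.imwrite(f'pics/{n}0.png',c['pixels'][:,:,::-1]);print(n,c['mtx'].round(1).tolist(),c['world_from_camera'].round(3).tolist(),[k for k in c])
E
```

```text
{'clock': 0.0, 'position': array([0.13895922, 0.53158647, 0.20428288]), 'ee_rot': array([-2.70679197e-04,  1.27548361e-01,  9.91831705e-01, -1.10024261e-03]), 'gripper_width': 0.09408286953389249}
scene [[467.0, 0.0, 259.2], [0.0, 467.0, 189.7], [0.0, 0.0, 1.0]] [[-0.037, -0.832, 0.554, 1.299], [0.999, -0.03, 0.022, 0.104], [-0.002, 0.555, 0.832, 1.216], [0.0, 0.0, 0.0, 1.0]] ['pixels', 'mtx', 'world_from_camera']
side [[419.1, 0.0, 252.5], [0.0, 419.1, 187.9], [0.0, 0.0, 1.0]] [[0.794, 0.393, -0.463, -0.009], [-0.608, 0.509, -0.61, -0.635], [-0.004, 0.766, 0.643, 0.809], [0.0, 0.0, 0.0, 1.0]] ['pixels', 'mtx', 'world_from_camera']
wrist [[269.0, 0.0, 256.8], [0.0, 269.0, 187.9], [0.0, 0.0, 1.0]] [[0.253, -0.939, -0.233, 0.07], [0.967, 0.245, 0.064, 0.549], [-0.003, -0.241, 0.97, 0.384], [0.0, 0.0, 0.0, 1.0]] ['pixels', 'mtx', 'world_from_camera']
```

View pics/scene0.png

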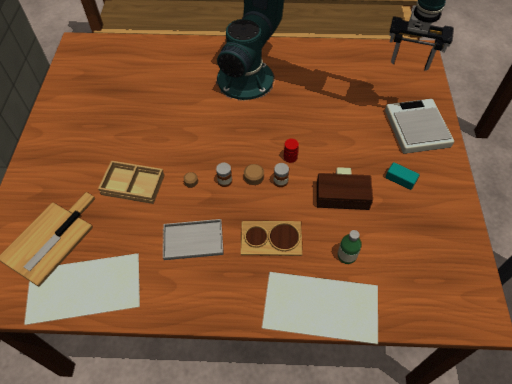

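View pics/side0.png

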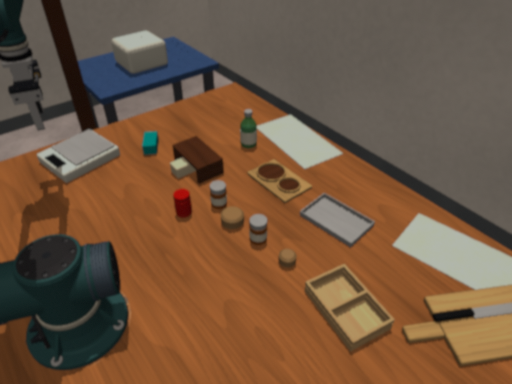

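The scene view shows, in pixels: crate (131,182), small wheel (190,180), jars (224,174) and (281,175), big wheel (254,174), brick front (343,171) under the riser (343,190), board (271,238), pan (193,239) and bottle (349,247). The red jar (291,150) and the turquoise block (403,176) are decoys. The side view agrees with this.

```bash
cat > h.py <<'E'
import numpy as np, cv2
from bench import readout, read_camera
from scipy.spatial.transform import Rotation as R
def ray(c,u,v,z):
    d=np.array([(u-c['mtx'][0,2])/c['mtx'][0,0],-(v-c['mtx'][1,2])/c['mtx'][1,1],-1])
    W=c['world_from_camera'];d=W[:3,:3]@d;o=W[:3,3];return o+d*(z-o[2])/d[2]
def proj(c,p):
    W=c['world_from_camera'];q=W[:3,:3].T@(np.array(p)-W[:3,3])
    return c['mtx'][0,2]-c['mtx'][0,0]*q[0]/q[2],c['mtx'][1,2]+c['mtx'][1,1]*q[1]/q[2]
def pose():
    s=readout.state();q=s['ee_rot'];return np.array(s['position']),R.from_quat([q[1],q[2],q[3],q[0]])
def go(t,yaw=None):
    """tool shift for world target t; turn about tool z so that tool y points along world angle yaw (mod pi)"""
    p,r=pose();d=r.inv().apply(np.array(t)-p);out=[d.round(4).tolist()]
    y=r.apply([0,1,0]);a=np.arctan2(y[1],y[0])
    if yaw is not None:
        e=(a-yaw+np.pi/2)%np.pi-np.pi/2;out.append(round(float(e),3)) # z down: +turn reduces world angle
    return out,'yaw',round(float(a),3),'j6',round(float(readout.state()['joint_pos'][5]),2)
E
python3 - <<'E'
from h import *
a=cv2.imread('pics/scene0.png');b=cv2.imread('pics/side0.png')
s=read_camera('scene');d=read_camera('side')
for n,(u,v),(u2,v2),z in [('small',(190,177),(288,254),.032),('jar1',(224,167),(258,219),.07),('big',(254,170),(232,212),.036),('jar2',(281,168),(218,185),.07),
 ('crate',(131,180),(348,306),.035),('pan',(193,238),(338,218),.016),('board',(272,238),(280,180),.014),('riserTop',(344,185),(199,155),.058),('bottle',(351,233),(249,111),.13)]:
    print(n,ray(s,u,v,z).round(3)[:2],ray(d,u2,v2,z).round(3)[:2])
cv2.imwrite('pics/sc.png',cv2.resize(a[125:275,90:420],None,fx=2.4,fy=2.4,interpolation=cv2.INTER_CUBIC))
print(go([.4,.2,.3]))
E
```

```text
small [ 0.471 -0.143] [ 0.468 -0.149]
jar1 [ 0.456 -0.036] [ 0.461 -0.039]
big [0.44  0.054] [0.444 0.052]
jar2 [0.454 0.137] [0.456 0.134]
crate [ 0.49  -0.323] [ 0.472 -0.34 ]
pan [ 0.674 -0.113] [ 0.669 -0.125]
board [0.665 0.116] [0.652 0.098]
riserTop [0.502 0.327] [0.498 0.303]
bottle [0.704 0.322] [0.706 0.322]
([[-0.3364, -0.2552, -0.0948]], 'yaw', 1.315, 'j6', -0.1)
```

View pics/sc.png

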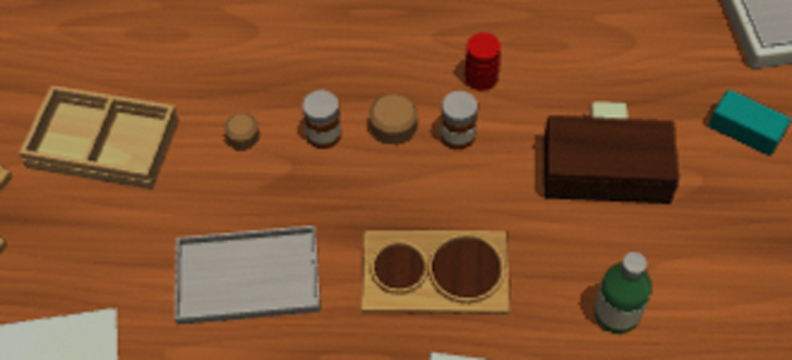

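The enlarged view confirms those positions. Crate and pan are slightly yawed, and the board's larger pocket is on its +y side. Next is a closer look with the wrist camera.

```bash
python3 -c "
from h import *;print(go([.5,.15,.32],1.571))"
```

```text
([[-0.4458, -0.2782, -0.1148], -0.256], 'yaw', 1.315, 'j6', -0.1)
```

```bash
python3 -m handwheel '[{"dp":[-0.05,-0.03,-0.05],"turn":[0,0,-0.1],"gripper":0},{"dp":[-0.446,-0.278,-0.115],"turn":[0,0,-0.256],"gripper":0},{"dp":[-0.446,-0.278,-0.115],"turn":[0,0,-0.256],"gripper":0},{"dp":[-0.446,-0.278,-0.115],"turn":[0,0,-0.256],"gripper":0},{"dp":[-0.446,-0.278,-0.115],"turn":[0,0,-0.256],"gripper":0},{"dp":[-0.446,-0.278,-0.115],"turn":[0,0,-0.256],"gripper":0},{"dp":[-0.446,-0.278,-0.115],"turn":[0,0,-0.256],"gripper":0},{"dp":[-0.446,-0.278,-0.115],"turn":[0,0,-0.256],"gripper":0},{"dp":[-0.446,-0.278,-0.115],"turn":[0,0,-0.256],"gripper":0},{"dp":[-0.446,-0.278,-0.115],"turn":[0,0,-0.256],"gripper":0}]'
python3 - <<'E'
from h import *
import pickle
c=read_camera('wrist');pickle.dump(c,open('w1.pkl','wb'))
cv2.imwrite('pics/w1.png',cv2.resize(c['pixels'][:,:,::-1],None,fx=1.5,fy=1.5));print(pose()[0],go([.5,-.15,.32],1.571))
E
```

```text
clock: 1.5
position: [0.502, 0.1479, 0.3199]
ee_rot: [-0.0, 0.002, 1.0, -0.0]
force: [-0.8, -0.2, 0.3]
gripper_width: 0.0939
gripper_force: 0.0
[0.50083612 0.14940735 0.31995701] ([[0.0001, -0.2994, -0.0001], -0.003], 'yaw', 1.568, 'j6', -1.39)
```

View pics/w1.png

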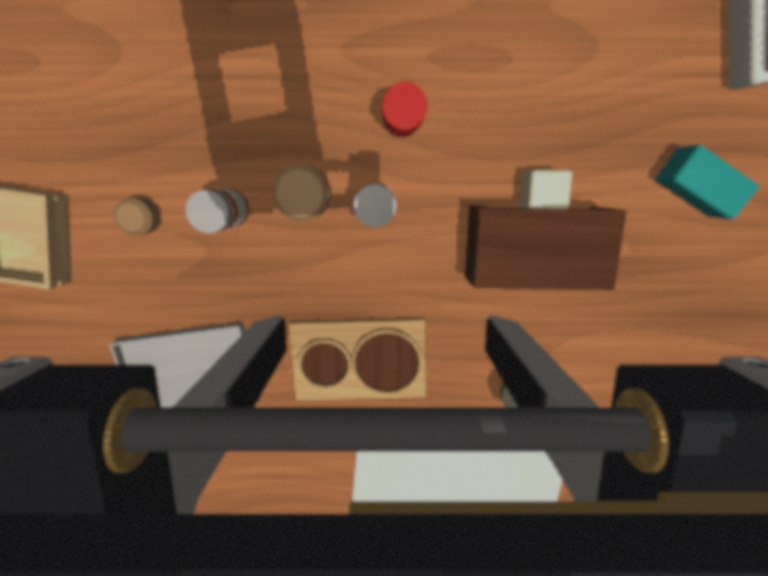

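The wrist view, in 1.5x pixels, shows: jar lids (375,206) and (208,211), big wheel (303,192), small wheel (135,216), pockets (387,362) and (325,362), brick (548,188), riser front edge (472,208)–(625,210), crate at far left and pan at (190,365).

```bash
python3 -m handwheel '[{"dp":[0,-0.3,0],"turn":[0,0,0],"gripper":0},{"dp":[0,-0.3,0],"turn":[0,0,0],"gripper":0},{"dp":[0,-0.3,0],"turn":[0,0,0],"gripper":0},{"dp":[0,-0.3,0],"turn":[0,0,0],"gripper":0},{"dp":[0,-0.3,0],"turn":[0,0,0],"gripper":0},{"dp":[0,-0.3,0],"turn":[0,0,0],"gripper":0},{"dp":[0,-0.3,0],"turn":[0,0,0],"gripper":0}]' >/dev/null
python3 - <<'E'
from h import *
import pickle
c=read_camera('wrist');pickle.dump(c,open('w2.pkl','wb'))
cv2.imwrite('pics/w2.png',cv2.resize(c['pixels'][:,:,::-1],None,fx=1.5,fy=1.5));print(pose()[0])
c=pickle.load(open('w1.pkl','rb'))
for n,u,v,z in [('jar2',375,206,.07),('jar1',208,211,.07),('big',303,191,.036),('small',135,215,.032),('pb',387,363,.01),('ps',325,363,.01),('boardTL',289,322,.014),('TR',425,319,.014),('BL',295,400,.014),('BR',425,398,.014),
 ('brickTopFL',530,170,.038),('brickTopFR',571,171,.038),('riserTopFL',476,206,.058),('riserFR',626,210,.058),('RL',478,287,.058),('RR',614,290,.058)]:
    print(n,ray(c,u/1.5,v/1.5,z)[:2].round(4))
E
```

```text
[ 0.50039366 -0.14778431  0.32070593]
jar2 [0.4556 0.1365]
jar1 [ 0.46   -0.0391]
big [0.4406 0.0551]
small [ 0.4666 -0.1399]
pb [0.6623 0.1484]
ps [0.662  0.0669]
boardTL [0.6034 0.0241]
TR [0.6002 0.1968]
BL [0.7135 0.0253]
BR [0.7113 0.1989]
brickTopFL [0.4192 0.3068]
brickTopFR [0.4205 0.352 ]
riserTopFL [0.4568 0.2449]
riserFR [0.4618 0.4067]
RL [0.547  0.2515]
RR [0.5512 0.4056]
```

View pics/w2.png

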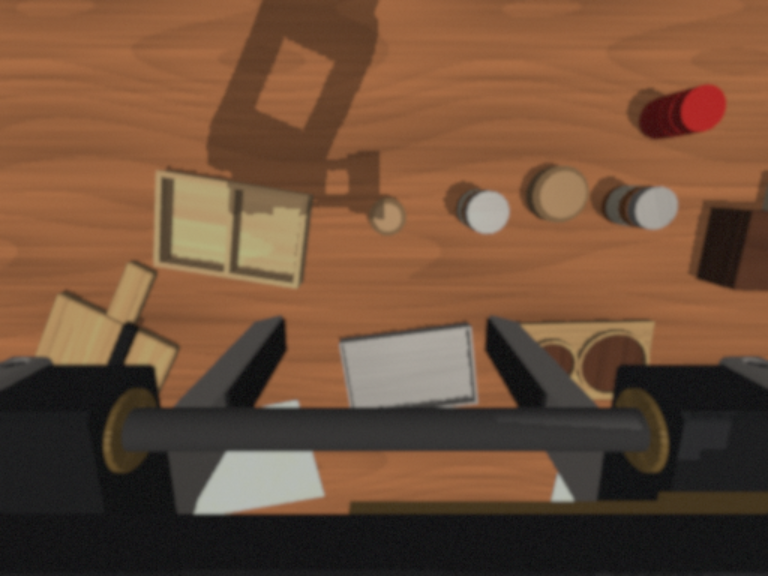

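The crate's top corners are (155,170), (312,193), (299,287) and (153,264). The pan's corners are (339,340), (469,323) and (477,403), with the fourth near (350,410).

Run:
```python
from h import *
import pickle
c=pickle.load(open('w2.pkl','rb'))
P=lambda L,z:np.array([ray(c,u/1.5,v/1.5,z)[:2] for u,v in L])
k=P([(155,170),(312,193),(299,287),(153,264)],.035)
n=P([(339,340),(469,323),(477,403),(350,411)],.016)
for q in(k,n):
    print(q.round(4).tolist(),q.mean(0).round(4),[np.linalg.norm(q[i]-q[i-1]).round(4) for i in range(4)])
    for i,j in((0,1),(3,2)):
        e=q[j]-q[i];print('y-axis angle',np.arctan2(e[1],e[0]).round(3))
for nme,u,v,z in [('jar2',656,207,.07),('jar1',487,211,.07),('big',558,192,.036),('small',387,214,.032)]:print(nme,ray(c,u/1.5,v/1.5,z)[:2].round(4))
```

```text
[[0.4173, -0.4044], [0.4419, -0.2312], [0.5513, -0.2512], [0.5237, -0.4212]] [ 0.4836 -0.327 ] [np.float64(0.1077), np.float64(0.175), np.float64(0.1112), np.float64(0.1722)]
y-axis angle 1.43
y-axis angle 1.41
[[0.6264, -0.2077], [0.6031, -0.0423], [0.716, -0.0257], [0.7283, -0.1955]] [ 0.6684 -0.1178] [np.float64(0.1026), np.float64(0.167), np.float64(0.1141), np.float64(0.1702)]
y-axis angle 1.711
y-axis angle 1.643
jar2 [0.4547 0.1354]
jar1 [ 0.4591 -0.0417]
big [0.4403 0.0451]
small [ 0.4654 -0.1467]
```

All points check against the sizes given: pocket spacing 81.5 mm against 81, crate 110 x 173, brick width 45. The two views of the wheels agree at half height. The plan is to grasp with the fingers closing along world x (tool yaw 0), starting with the small wheel.

```bash
python3 -m handwheel '[{"dp":[0.034,0,0.2],"turn":[0,0,0.18],"gripper":0.2},{"dp":[0.034,0,0.2],"turn":[0,0,0.36],"gripper":0.2},{"dp":[0.034,0,0.2],"turn":[0,0,0.54],"gripper":0.2},{"dp":[0.034,0,0.2],"turn":[0,0,0.72],"gripper":0.2},{"dp":[0.034,0,0.2],"turn":[0,0,0.9],"gripper":0.2},{"dp":[0.034,0,0.2],"turn":[0,0,1.08],"gripper":0.2},{"dp":[0.034,0,0.2],"turn":[0,0,1.26],"gripper":0.2},{"dp":[0.034,0,0.2],"turn":[0,0,1.44],"gripper":0.2},{"dp":[0.034,0,0.2],"turn":[0,0,1.57],"gripper":0.2},{"dp":[0.034,0,0.2],"turn":[0,0,1.57],"gripper":0.2}]'
python3 - <<'E'
from h import *
c=read_camera('wrist');cv2.imwrite('pics/w3.png',c['pixels'][:,:,::-1])
print(go([.466,-.147,.013],0),[np.round(proj(c,p)) for p in([.466,-.147,.016],[.4595,-.0405,.07],[.441,.051,.018],[.484,-.327,.035])])
E
```

```text
clock: 3.72
position: [0.4667, -0.1479, 0.1208]
ee_rot: [0.0, 0.705, 0.709, 0.0]
force: [0.6, 0.0, 0.3]
gripper_width: 0.0748
gripper_force: 0.0
([[0.0012, -0.0007, 0.1078], 0.006], 'yaw', 0.006, 'j6', -0.43) [array([257., 186.]), array([250.,  71.]), array([231., -28.]), array([272., 338.])]
```

View pics/w3.png

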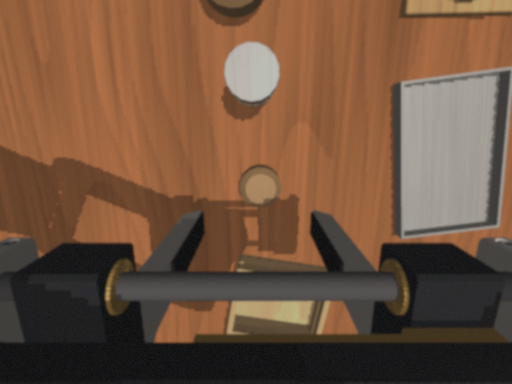

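The small wheel shows at (262,186), about 4 mm further in +x than estimated, and the jar lid at (252,72) is within 2 mm. I'll grasp the small wheel.

```bash
python3 -m handwheel '[{"dp":[0.001,0.003,0.06],"turn":[0,0,0],"gripper":0.2},{"dp":[0.001,0.003,0.095],"turn":[0,0,0],"gripper":0.2},{"dp":[0.001,0.003,0.108],"turn":[0,0,0],"gripper":0.2},{"dp":[0.001,0.003,0.108],"turn":[0,0,0],"gripper":0.2},{"dp":[0.001,0.003,0.108],"turn":[0,0,0],"gripper":1},{"dp":[0.001,0.003,0.108],"turn":[0,0,0],"gripper":1},{"dp":[0.001,0.003,0.108],"turn":[0,0,0],"gripper":1},{"dp":[0.001,0.003,0.108],"turn":[0,0,0],"gripper":1},{"dp":[0.001,0.003,0.108],"turn":[0,0,0],"gripper":1}]'
python3 -c "
from h import *;print(go([.662,.067,.14],0))"
```

```text
clock: 4.9
position: [0.4699, -0.1489, 0.0132]
ee_rot: [0.001, 0.707, 0.707, 0.0]
force: [-0.4, -0.9, 3.7]
gripper_width: 0.0433
gripper_force: 30.0
([[0.2157, 0.1925, -0.1266], 0.001], 'yaw', 0.001, 'j6', -0.42)
```

```bash
python3 -m handwheel '[{"dp":[0,0,-0.05],"turn":[0,0,0],"gripper":1},{"dp":[0,0,-0.09],"turn":[0,0,0],"gripper":1},{"dp":[0.055,0.05,-0.09],"turn":[0,0,0],"gripper":1},{"dp":[0.1,0.09,-0.09],"turn":[0,0,0],"gripper":1},{"dp":[0.145,0.13,-0.09],"turn":[0,0,0],"gripper":1},{"dp":[0.185,0.165,-0.09],"turn":[0,0,0],"gripper":1},{"dp":[0.215,0.192,-0.09],"turn":[0,0,0],"gripper":1},{"dp":[0.215,0.192,-0.06],"turn":[0,0,0],"gripper":1},{"dp":[0.215,0.192,-0.06],"turn":[0,0,0],"gripper":1}]'
python3 - <<'E'
from h import *
c=read_camera('wrist');cv2.imwrite('pics/w4.png',c['pixels'][:,:,::-1])
print(go([.662,.067,.024],0),[np.round(proj(c,p)) for p in([.662,.148,.01],[.662,.067,.01])])
E
```

```text
clock: 6.02
position: [0.6586, 0.067, 0.0681]
ee_rot: [-0.003, 0.706, 0.708, -0.003]
force: [-1.4, -0.1, -1.0]
gripper_width: 0.0428
gripper_force: 30.0
([[0.0005, 0.0026, 0.0462], 0.001], 'yaw', 0.001, 'j6', 0.01) [array([263., 106.]), array([263., 198.])]
```

View pics/w4.png

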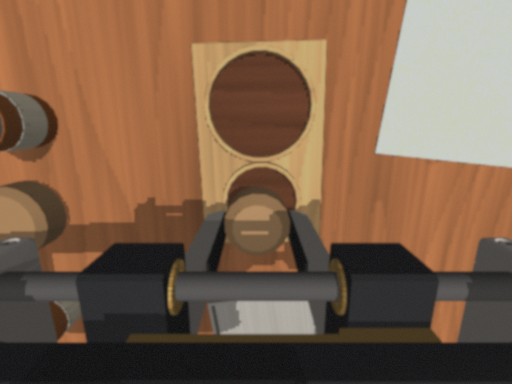

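The wheel is held above the smaller pocket, and the larger pocket shows at (261,105) against a predicted (263,106). I'll lower it and release.

```bash
python3 -m handwheel '[{"dp":[0,0,0.03],"turn":[0,0,0],"gripper":1},{"dp":[0,0,0.04],"turn":[0,0,0],"gripper":1},{"dp":[0,0,0.045],"turn":[0,0,0],"gripper":1},{"dp":[0,0,0.045],"turn":[0,0,0],"gripper":1},{"dp":[0,0,0.045],"turn":[0,0,0],"gripper":0.3},{"dp":[0,0,0.045],"turn":[0,0,0],"gripper":0.3},{"dp":[0,0,0.045],"turn":[0,0,0],"gripper":0.15},{"dp":[0,0,0],"turn":[0,0,0],"gripper":0.15},{"dp":[0,0,-0.05],"turn":[0,0,0],"gripper":0.15}]'
python3 -c "
from h import *;print(go([.441,.051,.12],0))"
```

```text
clock: 7.2
position: [0.6603, 0.0665, 0.1222]
ee_rot: [-0.001, 0.707, 0.707, -0.001]
force: [1.2, -0.2, 0.9]
gripper_width: 0.08
gripper_force: 0.0
([[-0.0153, -0.2193, 0.0029], 0.001], 'yaw', 0.001, 'j6', 0.01)
```

```bash
python3 -m handwheel '[{"dp":[-0.0155,-0.06,0],"turn":[0,0,0],"gripper":0},{"dp":[-0.0155,-0.12,0],"turn":[0,0,0],"gripper":0},{"dp":[-0.0155,-0.175,0],"turn":[0,0,0],"gripper":0},{"dp":[-0.0155,-0.219,0],"turn":[0,0,0],"gripper":0},{"dp":[-0.0155,-0.219,0],"turn":[0,0,0],"gripper":0},{"dp":[-0.0155,-0.219,0],"turn":[0,0,0],"gripper":0}]'
python3 - <<'E'
from h import *
c=read_camera('wrist');cv2.imwrite('pics/w5.png',c['pixels'][:,:,::-1])
print(go([.441,.051,.013],0),[np.round(proj(c,p)) for p in([.441,.051,.018],[.455,.136,.07])])
E
```

```text
clock: 7.95
position: [0.4432, 0.0508, 0.1232]
ee_rot: [0.001, 0.707, 0.707, 0.001]
force: [0.5, -1.2, -0.3]
gripper_width: 0.0941
gripper_force: 0.0
([[0.0002, -0.0027, 0.1101], 0.001], 'yaw', 0.001, 'j6', -0.01) [array([256., 186.]), array([273., 101.])]
```

View pics/w5.png

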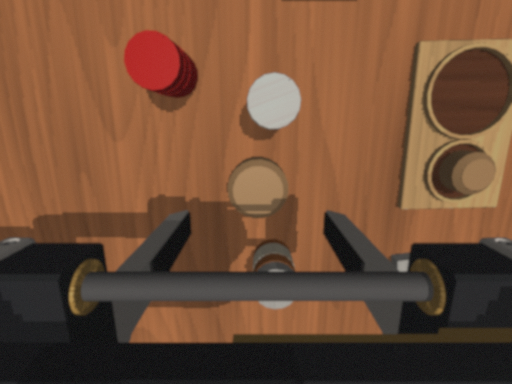

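The small wheel sits in its pocket at (468,172). The big wheel is at (258,187), against a predicted (256,186), so I'll grasp it.

```bash
python3 -m handwheel '[{"dp":[0,0,0.06],"turn":[0,0,0],"gripper":0},{"dp":[0,0,0.095],"turn":[0,0,0],"gripper":0},{"dp":[0,0,0.109],"turn":[0,0,0],"gripper":0},{"dp":[0,0,0.109],"turn":[0,0,0],"gripper":0},{"dp":[0,0,0.109],"turn":[0,0,0],"gripper":1},{"dp":[0,0,0.109],"turn":[0,0,0],"gripper":1},{"dp":[0,0,0.109],"turn":[0,0,0],"gripper":1},{"dp":[0,0,0.109],"turn":[0,0,0],"gripper":1}]'
python3 -c "
from h import *;print(go([.662,.148,.08],0))"
```

```text
clock: 9.0
position: [0.443, 0.0508, 0.0144]
ee_rot: [0.001, 0.707, 0.707, 0.001]
force: [0.3, 0.1, 2.7]
gripper_width: 0.0632
gripper_force: 30.0
([[0.097, 0.2192, -0.0651], 0.001], 'yaw', 0.001, 'j6', -0.01)
```

```bash
python3 -m handwheel '[{"dp":[0,0,-0.05],"turn":[0,0,0],"gripper":1},{"dp":[0,0,-0.095],"turn":[0,0,0],"gripper":1},{"dp":[0.025,0.055,-0.095],"turn":[0,0,0],"gripper":1},{"dp":[0.05,0.11,-0.095],"turn":[0,0,0],"gripper":1},{"dp":[0.075,0.165,-0.095],"turn":[0,0,0],"gripper":1},{"dp":[0.09,0.2,-0.09],"turn":[0,0,0],"gripper":1},{"dp":[0.097,0.219,-0.06],"turn":[0,0,0],"gripper":1},{"dp":[0.097,0.219,-0.04],"turn":[0,0,0],"gripper":1},{"dp":[0.097,0.219,-0.04],"turn":[0,0,0],"gripper":1}]'
python3 -c "
from h import *;print(go([.662,.148,.0248],0))"
```

```text
clock: 10.12
position: [0.6582, 0.1474, 0.05]
ee_rot: [-0.002, 0.707, 0.707, -0.003]
force: [0.2, 0.4, -0.9]
gripper_width: 0.0631
gripper_force: 30.0
([[0.0006, 0.004, 0.0251], 0.001], 'yaw', 0.001, 'j6', 0.14)
```

```bash
python3 -m handwheel '[{"dp":[0,0.001,0.015],"turn":[0,0,0],"gripper":1},{"dp":[0,0.001,0.024],"turn":[0,0,0],"gripper":1},{"dp":[0,0.001,0.024],"turn":[0,0,0],"gripper":1},{"dp":[0,0.001,0.024],"turn":[0,0,0],"gripper":0.15},{"dp":[0,0.001,0.024],"turn":[0,0,0],"gripper":0.15},{"dp":[0,0.001,0.024],"turn":[0,0,0],"gripper":0.1},{"dp":[0,0,-0.02],"turn":[0,0,0],"gripper":0.1},{"dp":[0,0,-0.075],"turn":[0,0,0],"gripper":0.1},{"dp":[0,0,-0.1],"turn":[0,0,0],"gripper":0.1}]'
python3 -c "
from h import *;print(go([.456,.136,.15],0))"
```

```text
clock: 11.25
position: [0.6628, 0.1483, 0.1587]
ee_rot: [0.002, 0.707, 0.707, 0.003]
force: [-0.1, 0.1, 0.2]
gripper_width: 0.0847
gripper_force: 0.0
([[-0.0121, -0.2068, 0.0072], 0.001], 'yaw', 0.001, 'j6', 0.14)
```

```bash
python3 -m handwheel '[{"dp":[-0.012,-0.06,0],"turn":[0,0,0],"gripper":0.05},{"dp":[-0.012,-0.12,0],"turn":[0,0,0],"gripper":0.05},{"dp":[-0.012,-0.17,0],"turn":[0,0,0],"gripper":0.05},{"dp":[-0.012,-0.207,0],"turn":[0,0,0],"gripper":0.05},{"dp":[-0.012,-0.207,0],"turn":[0,0,0],"gripper":0.05},{"dp":[-0.012,-0.207,0],"turn":[0,0,0],"gripper":0.05}]'
python3 - <<'E'
from h import *
c=read_camera('wrist');cv2.imwrite('pics/w6.png',c['pixels'][:,:,::-1])
print(go([.456,.136,.037],0),[np.round(proj(c,p)) for p in([.456,.136,.07],)])
E
```

```text
clock: 12.0
position: [0.455, 0.1358, 0.1542]
ee_rot: [0.001, 0.707, 0.707, 0.001]
force: [-0.3, -0.2, 0.4]
gripper_width: 0.0892
gripper_force: 0.0
([[0.0001, 0.0006, 0.1169], 0.001], 'yaw', 0.001, 'j6', 0.17) [array([259., 191.])]
```

View pics/w6.png

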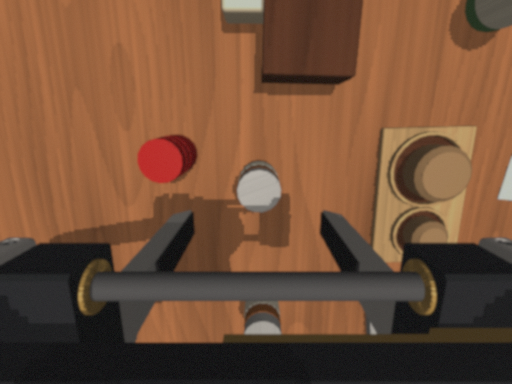

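The lid is exactly where predicted, at (259,190), and both wheels sit in their pockets. I'll grasp the jar.

```bash
python3 -m handwheel '[{"dp":[0,0.001,0.06],"turn":[0,0,0],"gripper":0.05},{"dp":[0,0.001,0.1],"turn":[0,0,0],"gripper":0.05},{"dp":[0,0.001,0.117],"turn":[0,0,0],"gripper":0.05},{"dp":[0,0.001,0.117],"turn":[0,0,0],"gripper":0.05},{"dp":[0,0.001,0.117],"turn":[0,0,0],"gripper":1},{"dp":[0,0.001,0.117],"turn":[0,0,0],"gripper":1},{"dp":[0,0.001,0.117],"turn":[0,0,0],"gripper":1},{"dp":[0,0.001,0.117],"turn":[0,0,0],"gripper":1},{"dp":[0,0.001,0.117],"turn":[0,0,0],"gripper":1}]'
python3 -c "
from h import *;print(go([.478,-.3675,.15],0))"
```

```text
clock: 13.18
position: [0.4555, 0.1358, 0.0369]
ee_rot: [0.0, 0.707, 0.707, 0.001]
force: [0.7, -0.0, 1.0]
gripper_width: 0.0455
gripper_force: 30.0
([[-0.5033, 0.0221, -0.1132], 0.001], 'yaw', 0.001, 'j6', 0.17)
```

```bash
python3 -m handwheel '[{"dp":[0,0,-0.06],"turn":[0,0,0],"gripper":1},{"dp":[0,0,-0.12],"turn":[0,0,0],"gripper":1},{"dp":[-0.06,0.003,-0.13],"turn":[0,0,0],"gripper":1},{"dp":[-0.12,0.006,-0.13],"turn":[0,0,0],"gripper":1},{"dp":[-0.18,0.008,-0.13],"turn":[0,0,0],"gripper":1},{"dp":[-0.24,0.01,-0.13],"turn":[0,0,0],"gripper":1},{"dp":[-0.3,0.013,-0.13],"turn":[0,0,0],"gripper":1},{"dp":[-0.36,0.016,-0.13],"turn":[0,0,0],"gripper":1},{"dp":[-0.42,0.019,-0.13],"turn":[0,0,0],"gripper":1},{"dp":[-0.47,0.022,-0.13],"turn":[0,0,0],"gripper":1}]'
python3 -m handwheel '[{"dp":[-0.033,0,0.03],"turn":[0,0,0],"gripper":1},{"dp":[-0.033,0,0.05],"turn":[0,0,0],"gripper":1},{"dp":[-0.033,0,0.06],"turn":[0,0,0],"gripper":1},{"dp":[-0.033,0,0.06],"turn":[0,0,0],"gripper":1}]'
python3 - <<'E'
from h import *
c=read_camera('scene');cv2.imwrite('pics/s7.png',cv2.resize(c['pixels'][110:260,80:330,::-1],None,fx=3,fy=3))
print(go([.478,-.3675,.0435],0))
E
```

```text
clock: 14.42
position: [0.4769, -0.3362, 0.1656]
ee_rot: [-0.001, 0.707, 0.707, 0.0]
force: [1.7, 0.4, -1.4]
gripper_width: 0.045
gripper_force: 30.0
clock: 14.92
position: [0.4772, -0.3663, 0.1054]
ee_rot: [-0.001, 0.707, 0.708, 0.0]
force: [-0.1, -0.4, -1.6]
gripper_width: 0.0454
gripper_force: 30.0
([[-0.0008, 0.0002, 0.0632], 0.002], 'yaw', 0.002, 'j6', -0.75)
```

View pics/s7.png

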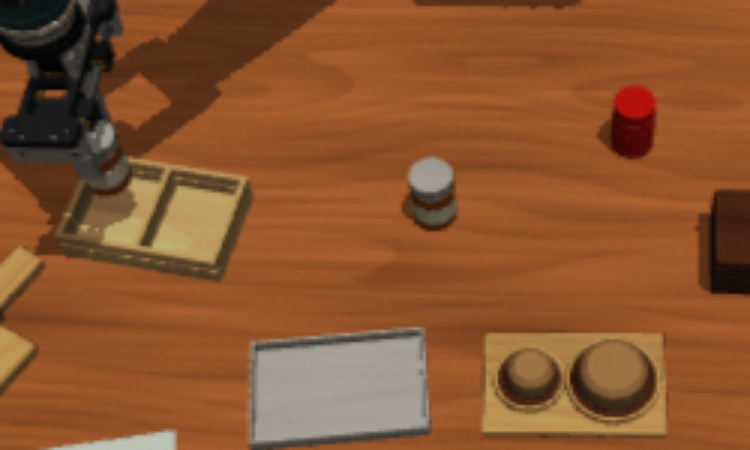

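The jar hangs over the crate's left bay, and both wheels are centred in their pockets. I'll lower the jar.

```bash
python3 -m handwheel '[{"dp":[-0.001,0,0.03],"turn":[0,0,0],"gripper":1},{"dp":[-0.001,0,0.05],"turn":[0,0,0],"gripper":1},{"dp":[-0.001,0,0.06],"turn":[0,0,0],"gripper":1},{"dp":[-0.001,0,0.062],"turn":[0,0,0],"gripper":1},{"dp":[-0.001,0,0.062],"turn":[0,0,0],"gripper":1},{"dp":[-0.001,0,0.062],"turn":[0,0,0],"gripper":0.3},{"dp":[-0.001,0,0.062],"turn":[0,0,0],"gripper":0.2},{"dp":[-0.001,0,0.062],"turn":[0,0,0],"gripper":0.2},{"dp":[-0.001,0,0.01],"turn":[0,0,0],"gripper":0.1},{"dp":[-0.001,0,-0.045],"turn":[0,0,0],"gripper":0.1}]'
python3 -c "
from h import *;print(go([.461,-.041,.15],0))"
```

```text
clock: 16.23
position: [0.477, -0.3677, 0.1516]
ee_rot: [-0.001, 0.707, 0.707, -0.0]
force: [0.2, -1.1, 0.8]
gripper_width: 0.0846
gripper_force: 0.0
([[0.3267, -0.0157, 0.0022], 0.001], 'yaw', 0.001, 'j6', -0.75)
```

```bash
python3 -m handwheel '[{"dp":[0.06,-0.003,0],"turn":[0,0,0],"gripper":0.05},{"dp":[0.12,-0.006,0],"turn":[0,0,0],"gripper":0.05},{"dp":[0.18,-0.009,0],"turn":[0,0,0],"gripper":0.05},{"dp":[0.24,-0.012,0],"turn":[0,0,0],"gripper":0.05},{"dp":[0.29,-0.015,0],"turn":[0,0,0],"gripper":0.05},{"dp":[0.327,-0.016,0],"turn":[0,0,0],"gripper":0.05},{"dp":[0.327,-0.016,0],"turn":[0,0,0],"gripper":0.05},{"dp":[0.327,-0.016,0],"turn":[0,0,0],"gripper":0.05}]'
python3 - <<'E'
from h import *
c=read_camera('wrist');cv2.imwrite('pics/w8.png',c['pixels'][:,:,::-1])
print(go([.461,-.041,.037],0),[np.round(proj(c,p)) for p in([.461,-.041,.07],)])
E
```

```text
clock: 17.23
position: [0.4614, -0.0418, 0.1516]
ee_rot: [0.0, 0.707, 0.707, -0.0]
force: [-0.6, -0.3, -0.2]
gripper_width: 0.0893
gripper_force: 0.0
([[0.0013, -0.0005, 0.1146], -0.0], 'yaw', -0.0, 'j6', -0.21) [array([258., 191.])]
```

View pics/w8.png

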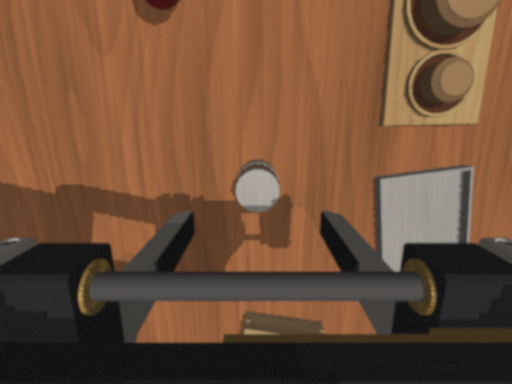

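The lid is at (258,189), as predicted. I'll grasp it and carry it to the right-hand bay.

```bash
python3 -m handwheel '[{"dp":[0.001,0,0.06],"turn":[0,0,0],"gripper":0.05},{"dp":[0.001,0,0.1],"turn":[0,0,0],"gripper":0.05},{"dp":[0.001,0,0.115],"turn":[0,0,0],"gripper":0.05},{"dp":[0.001,0,0.115],"turn":[0,0,0],"gripper":0.05},{"dp":[0.001,0,0.115],"turn":[0,0,0],"gripper":1},{"dp":[0.001,0,0.115],"turn":[0,0,0],"gripper":1},{"dp":[0.001,0,0.115],"turn":[0,0,0],"gripper":1},{"dp":[0.001,0,0.115],"turn":[0,0,0],"gripper":1},{"dp":[0.001,0,0.115],"turn":[0,0,0],"gripper":1}]'
python3 -m handwheel '[{"dp":[0,0,-0.05],"turn":[0,0,0],"gripper":1},{"dp":[-0.03,0.003,-0.09],"turn":[0,0,0],"gripper":1},{"dp":[-0.09,0.01,-0.09],"turn":[0,0,0],"gripper":1},{"dp":[-0.15,0.018,-0.09],"turn":[0,0,0],"gripper":1},{"dp":[-0.2,0.024,-0.09],"turn":[0,0,0],"gripper":1},{"dp":[-0.245,0.029,-0.08],"turn":[0,0,0],"gripper":1},{"dp":[-0.245,0.029,-0.06],"turn":[0,0,0],"gripper":1},{"dp":[-0.245,0.029,-0.06],"turn":[0,0,0],"gripper":1}]'
python3 -c "
from h import *;print(go([.490,-.2865,.0435],0))"
```

```text
clock: 18.4
position: [0.4615, -0.0401, 0.0367]
ee_rot: [0.0, 0.707, 0.707, 0.0]
force: [0.1, -0.6, 0.8]
gripper_width: 0.0456
gripper_force: 30.0
clock: 19.4
position: [0.4888, -0.2845, 0.0936]
ee_rot: [-0.003, 0.707, 0.707, -0.0]
force: [-0.2, 0.2, -1.4]
gripper_width: 0.0454
gripper_force: 30.0
([[-0.0022, 0.0014, 0.05], 0.0], 'yaw', 0.0, 'j6', -0.63)
```

```bash
python3 -m handwheel '[{"dp":[-0.001,0.001,0.02],"turn":[0,0,0],"gripper":1},{"dp":[-0.001,0.001,0.04],"turn":[0,0,0],"gripper":1},{"dp":[-0.001,0.001,0.05],"turn":[0,0,0],"gripper":1},{"dp":[-0.001,0.001,0.05],"turn":[0,0,0],"gripper":1},{"dp":[-0.001,0.001,0.05],"turn":[0,0,0],"gripper":0.3},{"dp":[-0.001,0.001,0.05],"turn":[0,0,0],"gripper":0.2},{"dp":[-0.001,0.001,0.05],"turn":[0,0,0],"gripper":0.2},{"dp":[-0.001,0.001,0],"turn":[0,0,0],"gripper":0.1},{"dp":[-0.001,0.001,-0.06],"turn":[0,0,0],"gripper":0.1},{"dp":[-0.001,0.001,-0.1],"turn":[0,0,0],"gripper":0}]'
python3 -c "
from h import *;print(go([.40,.33,.20],1.54))"
```

```text
clock: 20.65
position: [0.4922, -0.2867, 0.2003]
ee_rot: [0.002, 0.707, 0.707, 0.0]
force: [-0.6, -0.7, -0.4]
gripper_width: 0.0916
gripper_force: 0.0
([[0.6168, -0.0917, -0.0017], -1.539], 'yaw', 0.001, 'j6', -0.63)
```

```bash
python3 -m handwheel '[{"dp":[0.06,-0.01,0],"turn":[0,0,-0.155],"gripper":0},{"dp":[0.12,-0.02,0],"turn":[0,0,-0.31],"gripper":0},{"dp":[0.18,-0.03,0],"turn":[0,0,-0.465],"gripper":0},{"dp":[0.24,-0.04,0],"turn":[0,0,-0.62],"gripper":0},{"dp":[0.3,-0.05,0],"turn":[0,0,-0.775],"gripper":0},{"dp":[0.36,-0.06,0],"turn":[0,0,-0.93],"gripper":0},{"dp":[0.42,-0.07,0],"turn":[0,0,-1.085],"gripper":0},{"dp":[0.48,-0.075,0],"turn":[0,0,-1.24],"gripper":0},{"dp":[0.54,-0.08,0],"turn":[0,0,-1.4],"gripper":0},{"dp":[0.6,-0.085,0],"turn":[0,0,-1.54],"gripper":0}]'
python3 - <<'E'
from h import *
c=read_camera('wrist');cv2.imwrite('pics/w9.png',cv2.resize(c['pixels'][:,:,::-1],None,fx=1.5,fy=1.5))
s=read_camera('scene');cv2.imwrite('pics/s9.png',s['pixels'][:,:,::-1])
import pickle;pickle.dump(c,open('w9.pkl','wb'))
print(pose()[0],go([.438,.329,.12],1.54))
E
```

```text
clock: 21.9
position: [0.4056, 0.3158, 0.1972]
ee_rot: [0.001, 0.012, 1.0, 0.0]
force: [2.7, 0.2, -0.2]
gripper_width: 0.0941
gripper_force: 0.0
[0.40442416 0.31853695 0.1962827 ] ([[-0.0334, 0.011, 0.0763], 0.009], 'yaw', 1.549, 'j6', -0.99)
```

View pics/w9.png

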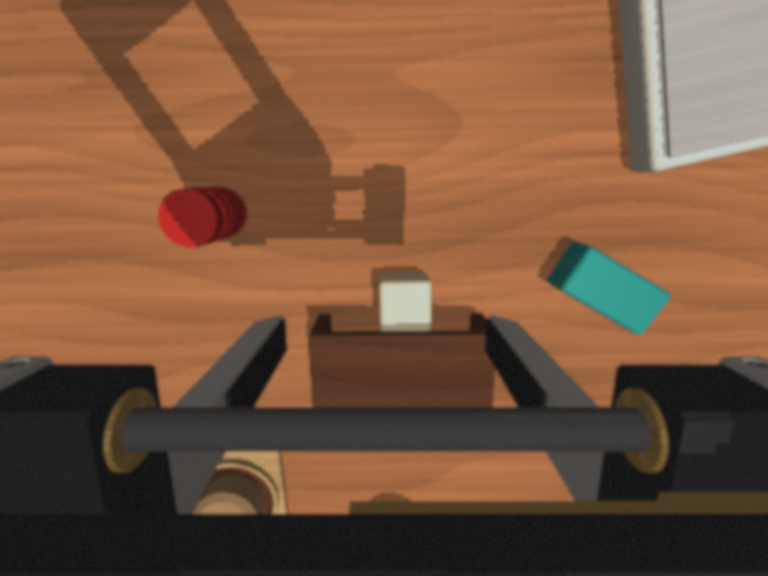

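The brick's front top edge runs from (379,281) to (431,281), and the riser's front top edge is at row 332.

Run:
```python
from h import *
import pickle
c=pickle.load(open('w9.pkl','rb'))
for u,v,z in[(379,281,.038),(431,281,.038),(381,329,.038),(433,330,.038),(312,332,.058),(493,333,.058)]:print(ray(c,u/1.5,v/1.5,z)[:2].round(4))
```

```text
[0.4181 0.3094]
[0.4192 0.3543]
[0.4621 0.3099]
[0.4642 0.3562]
[0.4558 0.2523]
[0.4605 0.4043]
```

```bash
python3 -c "
from h import *;print(pose()[0],go([.436,.331,.1]),go([.436,.331,.016],1.56))"
```

```text
[0.40442416 0.31853695 0.1962827 ] ([[-0.0314, 0.0129, 0.0963]], 'yaw', 1.549, 'j6', -0.99) ([[-0.0315, 0.0128, 0.1803], -0.011], 'yaw', 1.549, 'j6', -0.99)
```

```bash
python3 -m handwheel '[{"dp":[-0.031,0.013,0.05],"turn":[0,0,0],"gripper":0.2},{"dp":[-0.031,0.013,0.096],"turn":[0,0,0],"gripper":0.2},{"dp":[-0.031,0.013,0.096],"turn":[0,0,0],"gripper":0.2},{"dp":[-0.031,0.013,0.096],"turn":[0,0,0],"gripper":0.2}]'; python3 -c "
from h import *;print(go([.436,.331,.016],1.56))"
```

```text
clock: 22.5
position: [0.4383, 0.3257, 0.1026]
ee_rot: [0.001, 0.015, 1.0, 0.001]
force: [0.8, -0.2, 0.8]
gripper_width: 0.0752
gripper_force: 0.0
([[0.0027, 0.0051, 0.0866], -0.02], 'yaw', 1.54, 'j6', -1.0)
```

Next: descend, grip lightly forward of the riser, and pull 75 mm along -x (tool +x).

```bash
python3 -m handwheel '[{"dp":[0.003,0.005,0.05],"turn":[0,0,-0.02],"gripper":0.2},{"dp":[0.003,0.005,0.078],"turn":[0,0,-0.02],"gripper":0.2},{"dp":[0.003,0.005,0.086],"turn":[0,0,-0.02],"gripper":0.2},{"dp":[0.003,0.005,0.086],"turn":[0,0,-0.02],"gripper":1},{"dp":[0.003,0.005,0.086],"turn":[0,0,-0.02],"gripper":1},{"dp":[0.003,0.005,0.086],"turn":[0,0,-0.02],"gripper":1},{"dp":[0.003,0.005,0.086],"turn":[0,0,-0.02],"gripper":1}]' && python3 -m handwheel '[{"dp":[0.015,0,0],"turn":[0,0,0],"gripper":1},{"dp":[0.03,0,0],"turn":[0,0,0],"gripper":1},{"dp":[0.05,0,0],"turn":[0,0,0],"gripper":1},{"dp":[0.065,0,0],"turn":[0,0,0],"gripper":1},{"dp":[0.078,0,0],"turn":[0,0,0],"gripper":1},{"dp":[0.078,0,0],"turn":[0,0,0],"gripper":1},{"dp":[0.078,0,0],"turn":[0,0,0],"gripper":0.3},{"dp":[0.078,0,0],"turn":[0,0,0],"gripper":0.2},{"dp":[0.078,0,-0.05],"turn":[0,0,0],"gripper":0.2},{"dp":[0.078,0,-0.1],"turn":[0,0,0],"gripper":0.2}]'
python3 - <<'E'
from h import *
import pickle
c=read_camera('wrist');cv2.imwrite('pics/w10.png',cv2.resize(c['pixels'][:,:,::-1],None,fx=1.5,fy=1.5))
pickle.dump(c,open('w10.pkl','wb'));print(pose()[0])
E
```

```text
clock: 23.38
position: [0.4354, 0.3316, 0.016]
ee_rot: [0.001, 0.005, 1.0, 0.001]
force: [0.7, 1.3, 4.1]
gripper_width: 0.0457
gripper_force: 29.9
clock: 24.62
position: [0.3547, 0.3307, 0.1136]
ee_rot: [-0.002, 0.005, 1.0, -0.001]
force: [0.0, -0.3, 0.0]
gripper_width: 0.0749
gripper_force: 0.0
[0.35852442 0.33358649 0.12218542]
```

View pics/w10.png

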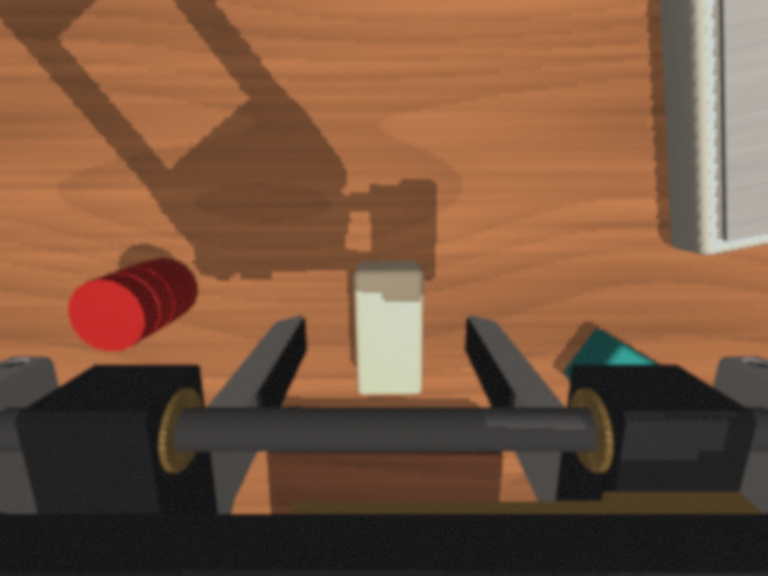

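The brick is fully out, spanning (356,265) to (421,393) and square to the gripper. I'll regrasp it at its centre.

Run:
```python
from h import *
import pickle
c=pickle.load(open('w10.pkl','rb'))
for u,v in[(358,268),(423,268),(358,394),(421,393)]:print(ray(c,u/1.5,v/1.5,.038)[:2].round(4))
print(go([.385,.331,.016],1.56))
```

```text
[0.3373 0.3123]
[0.3377 0.3543]
[0.4271 0.31  ]
[0.4267 0.354 ]
([[-0.0257, -0.003, 0.1064], 0.001], 'yaw', 1.561, 'j6', -0.93)
```

```bash
python3 -m handwheel '[{"dp":[-0.026,0,0.04],"turn":[0,0,0],"gripper":0.2},{"dp":[-0.026,0,0.08],"turn":[0,0,0],"gripper":0.2},{"dp":[-0.026,0,0.1],"turn":[0,0,0],"gripper":0.2},{"dp":[-0.026,0,0.1],"turn":[0,0,0],"gripper":1},{"dp":[-0.026,0,0.1],"turn":[0,0,0],"gripper":1},{"dp":[-0.026,0,0.1],"turn":[0,0,0],"gripper":1},{"dp":[-0.026,0,0.1],"turn":[0,0,0],"gripper":1}]'
python3 -c "
from h import *;print(go([.670,-.118,.1],.13))"
```

```text
clock: 25.55
position: [0.3832, 0.3321, 0.0159]
ee_rot: [0.001, 0.005, 1.0, 0.001]
force: [-0.6, 0.7, 2.4]
gripper_width: 0.0453
gripper_force: 30.0
([[-0.2914, -0.4471, -0.0843], 1.431], 'yaw', 1.561, 'j6', -0.96)
```

```bash
python3 -m handwheel '[{"dp":[0,0,-0.05],"turn":[0,0,0],"gripper":1},{"dp":[0,0,-0.1],"turn":[0,0,0],"gripper":1},{"dp":[-0.032,-0.05,-0.12],"turn":[0,0,0.16],"gripper":1},{"dp":[-0.065,-0.1,-0.12],"turn":[0,0,0.32],"gripper":1},{"dp":[-0.098,-0.15,-0.12],"turn":[0,0,0.48],"gripper":1},{"dp":[-0.13,-0.2,-0.12],"turn":[0,0,0.64],"gripper":1},{"dp":[-0.163,-0.25,-0.12],"turn":[0,0,0.8],"gripper":1},{"dp":[-0.195,-0.3,-0.12],"turn":[0,0,0.96],"gripper":1},{"dp":[-0.228,-0.35,-0.12],"turn":[0,0,1.12],"gripper":1},{"dp":[-0.26,-0.4,-0.12],"turn":[0,0,1.28],"gripper":1}]'
python3 -c "
from h import *;print(go([.670,-.118,.07],.13))"
```

```text
clock: 26.8
position: [0.6392, -0.0728, 0.1343]
ee_rot: [-0.0, 0.603, 0.798, 0.0]
force: [0.7, 0.1, -1.2]
gripper_width: 0.0458
gripper_force: 30.0
([[-0.0519, 0.0174, 0.0643], 0.146], 'yaw', 0.276, 'j6', -0.48)
```

```bash
python3 -m handwheel '[{"dp":[-0.052,0.017,0],"turn":[0,0,0.146],"gripper":1},{"dp":[-0.052,0.017,0.03],"turn":[0,0,0.146],"gripper":1},{"dp":[-0.052,0.017,0.064],"turn":[0,0,0.146],"gripper":1},{"dp":[-0.052,0.017,0.064],"turn":[0,0,0.146],"gripper":1},{"dp":[-0.052,0.017,0.064],"turn":[0,0,0.146],"gripper":1}]'
python3 - <<'E'
from h import *
s=read_camera('scene');cv2.imwrite('pics/s11.png',cv2.resize(s['pixels'][110:280,80:346,::-1],None,fx=3,fy=3))
print(go([.670,-.118,.0195],.13))
E
```

```text
clock: 27.42
position: [0.6698, -0.1163, 0.0717]
ee_rot: [0.001, 0.658, 0.753, 0.0]
force: [0.2, 0.1, -1.6]
gripper_width: 0.0454
gripper_force: 30.0
([[-0.0015, -0.0008, 0.0532], 0.005], 'yaw', 0.135, 'j6', -0.39)
```

View pics/s11.png

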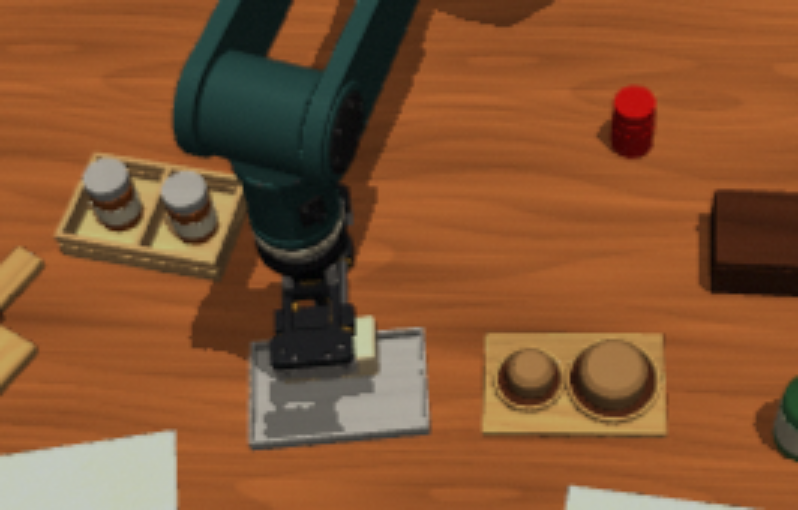

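Both jars stand upright, one in each bay. The brick is aligned lengthwise over the pan at (365,345), so I'll lower it and release.

```bash
python3 -m handwheel '[{"dp":[-0.001,0,0.03],"turn":[0,0,0],"gripper":1},{"dp":[-0.001,0,0.045],"turn":[0,0,0],"gripper":1},{"dp":[-0.001,0,0.052],"turn":[0,0,0],"gripper":1},{"dp":[-0.001,0,0.052],"turn":[0,0,0],"gripper":1},{"dp":[-0.001,0,0.052],"turn":[0,0,0],"gripper":0.35},{"dp":[-0.001,0,0.052],"turn":[0,0,0],"gripper":0.3},{"dp":[-0.001,0,0.052],"turn":[0,0,0],"gripper":0.3},{"dp":[-0.001,0,0],"turn":[0,0,0],"gripper":0.3},{"dp":[-0.001,0,-0.06],"turn":[0,0,0],"gripper":0.2},{"dp":[-0.001,-0.05,-0.1],"turn":[0,0,0],"gripper":0}]'
python3 -m handwheel '[{"dp":[-0.05,-0.05,-0.03],"turn":[0,0,0],"gripper":0},{"dp":[-0.05,-0.1,-0.06],"turn":[0,0,0],"gripper":0},{"dp":[-0.05,-0.15,-0.06],"turn":[0,0,0],"gripper":0},{"dp":[-0.05,-0.2,-0.06],"turn":[0,0,0],"gripper":0},{"dp":[-0.05,-0.2,-0.06],"turn":[0,0,0],"gripper":0},{"dp":[-0.05,-0.2,-0.06],"turn":[0,0,0],"gripper":0}]'
python3 - <<'E'
from h import *
s=read_camera('scene');cv2.imwrite('pics/s12.png',cv2.resize(s['pixels'][110:280,80:346,::-1],None,fx=3,fy=3))
for n,p in dict(big=(.662,.148,.046),small=(.662,.067,.042),brick=(.67,-.118,.041),jl=(.478,-.3675,.076),jr=(.49,-.2865,.076)).items():
    u,v=proj(s,p);print(n,round((u-80)*3),round((v-110)*3))
E
```

```text
clock: 28.72
position: [0.6232, -0.1241, 0.1724]
ee_rot: [0.002, 0.657, 0.754, 0.001]
force: [-0.6, -0.5, 0.1]
gripper_width: 0.0818
gripper_force: 0.0
clock: 29.48
position: [0.4302, -0.2005, 0.2299]
ee_rot: [0.001, 0.658, 0.753, 0.0]
force: [0.1, -0.3, -0.5]
gripper_width: 0.0942
gripper_force: 0.0
big 611 367
small 525 366
brick 331 368
jl 103 175
jr 180 187
```

View pics/s12.png

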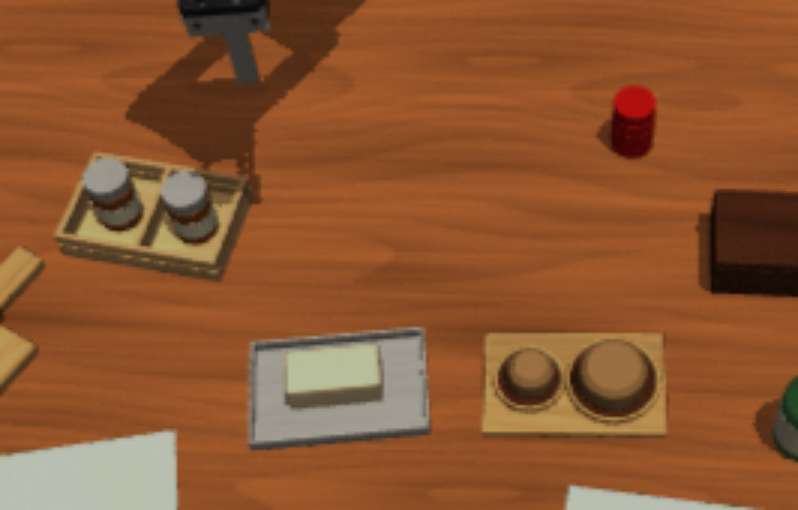

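Everything is in place: both jars upright in their bays, the brick lengthwise in the pan at (333,375), the wheels centred in their pockets, and the gripper clear. I'm handing the job in.

```bash
python3 -c "
from bench import job;print(job.job_done())"
```

```text
the job is handed in; nothing more can be done
None
```

I handed the job in at about 29.5 s on the robot's clock: the last picture shows all five goods in their places and the gripper clear, but the hand-in gave no verdict.

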